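# Gauge the jaw gap of the specimen clamp

## Task

Find the gap of the specimen clamp with the gauge leaves: from the thinnest up, push each leaf gently (under 25 N) straight down, about 20 mm deep between the parallel jaw faces. Stand each leaf that slides loosely back in the rack before you try the next; leave the first that binds between both jaws in place, let go, the others standing in the rack. Disturb nothing else.

Things in the scene. Friction and masses are not known exactly. Their poses are not given: they have to be found in the camera images.
- leaf_1: Gauge leaf 1 (thinnest): steel blade 6 mm thick (y), 24 mm wide (x), 55 mm long, with a rounded nose of radius 3 mm; above it a black block handle 34 mm wide (x), 16 mm thick (y), 36 mm tall, one small round stud on its top. 50 to 85 g. Origin at the centre of the handle's underside, z up. Hangs in one slot of the rack (which one varies), handle on the rack's top.
- nose_1 (a point): The tip of leaf 1's blade, 55 mm below its origin.
- leaf_2: Gauge leaf 2: steel blade 8 mm thick (y), 24 mm wide (x), 55 mm long, with a rounded nose of radius 4 mm; above it a black block handle 42 mm wide (x), 16 mm thick (y), 36 mm tall, two studs on its top. 50 to 85 g. Origin at the centre of the handle's underside, z up. Hangs in one slot of the rack (which one varies), handle on the rack's top.
- nose_2 (a point): The tip of leaf 2's blade, 55 mm below its origin.
- leaf_3: Gauge leaf 3 (thickest): steel blade 10 mm thick (y), 24 mm wide (x), 55 mm long, with a rounded nose of radius 5 mm; above it a black block handle 50 mm wide (x), 16 mm thick (y), 36 mm tall, three studs on its top. 50 to 85 g. Origin at the centre of the handle's underside, z up. Hangs in one slot of the rack (which one varies), handle on the rack's top.
- nose_3 (a point): The tip of leaf 3's blade, 55 mm below its origin.
- rack: Aluminium rack block, fixed, 62 (x) x 186 (y) x 62 mm high, with three equal slots 28 (x) x 14 (y) mm, 59 mm deep, at y = -64, 0 and +64 mm. Origin at the centre of its underside, z up. A leaf in it has its origin 62 mm above the rack's, its x and y axes along the rack's.
- clamp: Specimen clamp, fixed: grey base 74 (x) x 130 (y, -35 to +95) x 12 mm high, with two upright steel jaws 40 mm wide (x) that face each other across a gap open at the top. Rigid jaw on the -y side, its gap face at y = 0; sprung jaw on the +y side, on an adjustable head whose knob reaches y = 90 mm. Gap at rest unknown, 4.8 to 9.2 mm. Origin on the worktop, mid-width; z up.
- jaw_edge (a point): Point on the rigid jaw's gap face, mid-width, 50 mm above the worktop and 38 mm above the base; axes as the clamp's (+y goes into the gap). Here the parallel part of the jaw faces begins and runs 30 mm down; above it both jaws lean outward 22 degrees as a lead-in mouth, 12 mm tall. The sprung jaw gives way up to 6 mm: 8 N to start, 2 N more per mm; friction about 0.4.
- specimen: Bystander: black round resin-mounted specimen, 30 mm across, 15 mm high, standing near the clamp; origin at the centre of its underside.
- ref_block: Bystander: flat round steel block, 55 mm across, 11 mm high, near the rack; origin at the centre of its underside.
- clay: Bystander: grey clay block, 45 x 70 x 23 mm, behind the work; origin at the centre of its underside.
Things that resemble listed ones, but are neither listed nor needed, are in the scene too. Leave any green, orange or purple look-alike of the leaf_1 alone.

How it is judged:
By the outcome, as a careful person would: the job done as asked, in the order asked, and still so for the second after the job is handed in, with the robot touching nothing.
It also fails if it takes over 72 s, if anything falls off the work surface, if the arm or the gripper's body presses on something with over 40 N, if the wrist force passes 120 N, or if a joint passes its speed limit or range.

## Robot

A 6-joint arm with a two-finger parallel gripper is mounted at the origin on a cart in front of the work surface, level with it; the furniture and walls round the work are solid. World frame = base frame: x ahead of the robot, y to its left, z up, the work surface at z = 0. Lengths are in m, angles in rad, forces in N, time in s.
With the tool pointing down it reaches from about 0.35 to 0.8 m from the base axis. Payload 7.3 kg.
Tool frame: the origin (TCP) lies between the finger pads; the fingertips stand 25 mm ahead of it and the grasp point (between the pads) lies 6 mm ahead of it (ctrl.tcp_to_tips is the x of the fingertips in the tool frame, in m); x points along the fingers, y is the direction in which the jaws open and shut, and the axes are right-handed (so a half turn about x gives the same grasp; the last joint's range is limited). The gripper opens to 85 mm and grips with 20 to 120 N. Pads are 22 mm wide; open, the fingers measure 114 mm over their backs; the gripper's body (76 mm by 85 mm) begins 54 mm behind the grasp point. The pads swing forward as they close: fully open they stand 13 mm farther back than shut.
Start: joints at [-1.424, 0.342, 1.524, -0, 1.275, -0.146], TCP at [0.152, -0.503, 0.256] pointing down, gripper open.
Joint ranges: [-2.53, 2.53], [-0.77, 2.02], [0.04, 2.7], [-1, 4.14], [0.28, 2.66], [-3.11, 3.11]. Speed limits (rad/s): [2.57, 2.57, 3.14, 3.14, 3.14, 3.14].

## Interface

Orientations are given as a 3x3 rotation matrix whose columns are the frame's x, y, z axes.
In Python, from rig import ctrl gives the robot as it stands.
- The arm moves only by the tool step_arm, never from a script. Its argument "motion" is a list of rows, each a list of 7 numbers: the closure, from -1 (fully open) to 1 (shut), then the shift along the tool's x, y, z in mm, then the turn, a rotation vector about the tool's x, y, z in rad. In form: [[fingers, dx, dy, dz, wx, wy, wz], ...]. A call has 1 to 8 rows; each row shifts and turns the commanded pose from where the row before left it, along the tool's axes as they then stand; what a row does not reach is not made up. A row lasts 1/10 s, in which the tool goes at most 50 mm and 8.59 degrees, less where a joint would pass 70% of its speed; a pose out of reach is approached as far as the arm can. A call with a gripper value outside its range is refused whole. The fingers move at their own pace and stop on an object; the grip force is fixed at half the most. Time passes only in rows, so rows that do not move let the fingers close. It gives the time, the measured TCP pose, the force and the opening at its end, in the units of the state.
- ctrl.read_state(): the state, without advancing time (a new reading comes with each control period).
- ctrl.capture(name): name is "scene" or "top" or "wrist"; returns a dict with "image" (420x560x3 uint8, red, green, blue), "fx", "fy", "cx", "cy" (pixels), "R" (3x3) and "t" (3): a world point X has camera coordinates R X + t; the wrist camera has in their place "T_tool_cam" (4x4, takes a point from camera to tool coordinates, whose origin is the TCP and whose axes are the tool frame's). Camera axes: x right, y down, z forward; pixel columns grow to the right and rows downward; lengths in m; the calibration is good to about 2 mm. A picture is of the moment at which its call begins: read the wrist's pose just before it. There is no depth.
- ctrl.close_job(): hands the job in, once; it reports no verdict.
The state is a dict: "t": time; "joint_pos": joint angles; "dq": joint speeds; "effort": joint torques, N m; "eef_pos": TCP position; "ee_rot": TCP orientation; "force": force on the tool from outside, world axes, zero at the start; "torque": the same for the moment, N m; "grip_width": opening from 0.0 (shut) to 1.0 (fully open).
Only numpy, scipy, OpenCV 4.12 (cv2) and the standard library are available. Lean on these libraries where they do the work, as an engineer would, in place of code of your own. Each camera call takes 0.05 s, during which the arm holds its last target.

## Working session

There is one attempt and no reset: what is moved stays moved. The work goes in short steps, Python scripts to look and compute and a tool call to move; the robot and the scene stay as the last step left them, time stands still between calls to the robot, and variables do not carry over. Pictures are saved under pics/ and viewed, and the job is handed in when it is done.

Besides the shell and the picture viewer there is one more tool, called after "Request:" as name(argument=value, ...) on one line, values as JSON. step_arm: Moves the arm, as the interface text tells. Its arguments: {"type":"object","properties":{"motion":{"type":"array","items":{"type":"array","items":{"type":"number"}}}},"required":["motion"]}

```bash
ls; mkdir -p pics
python3 - <<'E'
from rig import ctrl
import cv2, json
s=ctrl.read_state();print(s)
print(ctrl.tcp_to_tips)
for n in ["scene","top","wrist"]:
    c=ctrl.capture(n);cv2.imwrite(f"pics/{n}0.png",c["image"][:,:,::-1])
    print(n,{k:(v.tolist() if hasattr(v,'tolist') else v) for k,v in c.items() if k!="image"})
E
```

```text
pics
{'t': 0.0, 'joint_pos': array([-1.42401172e+00,  3.42763512e-01,  1.52504344e+00,  4.63616773e-06,
        1.27539102e+00, -1.45993349e-01]), 'dq': array([-0.00059426, -0.0016904 ,  0.00050333,  0.00183983, -0.00013894,
        0.00168733]), 'effort': array([ 3.53201517e-05, -4.33671606e+01, -2.46011835e+01, -3.21867838e-04,
        7.76065048e-03,  2.17215404e-05]), 'eef_pos': array([ 0.15149302, -0.50228104,  0.25559554]), 'ee_rot': array([[-2.30403097e-04,  2.88611598e-01, -9.57446235e-01],
       [ 1.58870404e-03, -9.57444946e-01, -2.88611592e-01],
       [-9.99998711e-01, -1.58759570e-03, -2.37920131e-04]]), 'force': array([0.09927084, 0.07485617, 1.21684009]), 'torque': array([-0.01841305,  0.01452027,  0.01042159]), 'grip_width': 0.999063148642514}
0.025
scene {'fx': 435.81540370050146, 'fy': 435.81540370050146, 'cx': 278.7777227582972, 'cy': 205.90149773383908, 'R': [[-0.9241830189717809, -0.38180757044942043, -0.010427204405575277], [-0.19123001668980075, 0.4861680833255953, -0.8526849802080106], [0.3306309546322354, -0.7860429847680265, -0.5223213550449078]], 't': [0.4
[... 164 characters left out ...]
407, 'R': [[0.012704357863474108, -0.9997116499484836, -0.020376855708316512], [-0.9934697014892875, -0.010308953982965956, -0.11362956345319264], [0.11338673429490255, 0.021687379395811206, -0.9933142030902806]], 't': [-0.16306843734621576, 0.5766257132885445, 0.875492706163001]}
wrist {'fx': 354.2528368790492, 'fy': 354.2528368790492, 'cx': 281.4068935642502, 'cy': 209.48241177637217, 'T_tool_cam': [[-0.00016571835777557645, -0.30173501291724003, 0.9533918158434432, -0.11677457552383785], [0.9999998924216559, -0.00046304743214760184, 2.7271806402663988e-05, -0.00046186622295329993], [0.00043323677329991427, 0.95339171779857, 0.3017350571925471, -0.07827261085397429], [0.0, 0.0, 0.0, 1.0]]}
```

View pics/scene0.png

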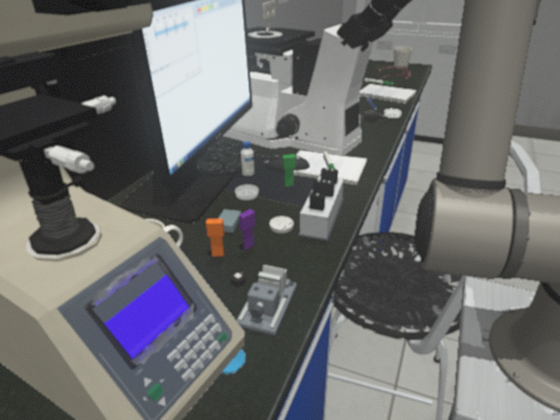

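View pics/top0.png

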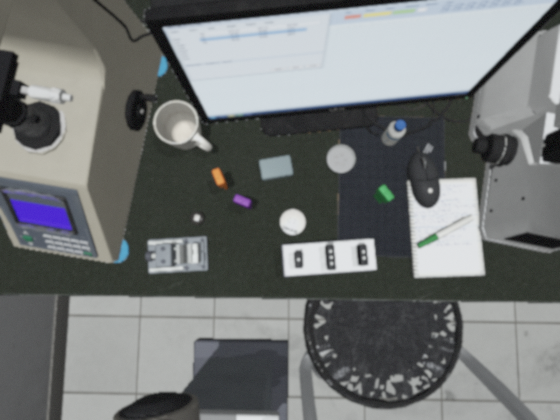

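View pics/wrist0.png

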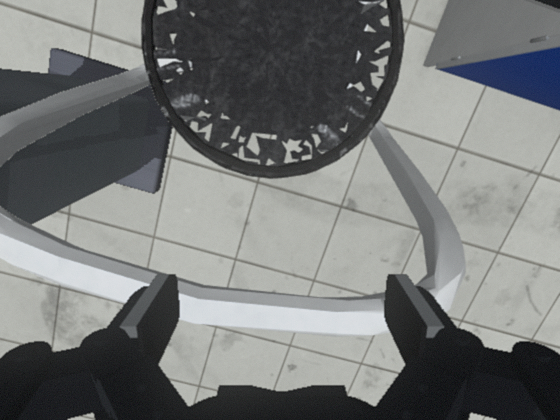

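The top view shows the rack at about (329,258) with leaves at x≈298, 330 and 362, and the clamp at about (178,254). I'll enlarge both.

```bash
cat > h.py <<'E'
import numpy as np, cv2
from rig import ctrl
def cam(n):
    s=ctrl.read_state(); c=ctrl.capture(n)
    if n=="wrist":
        T=np.eye(4);T[:3,:3]=s["ee_rot"];T[:3,3]=s["eef_pos"]
        W=T@np.array(c["T_tool_cam"]); c["R"]=W[:3,:3].T; c["t"]=-W[:3,:3].T@W[:3,3]
    c["R"]=np.array(c["R"]);c["t"]=np.array(c["t"]); return c
def ray(c,u,v):
    d=c["R"].T@np.array([(u-c["cx"])/c["fx"],(v-c["cy"])/c["fy"],1]); return -c["R"].T@c["t"],d
def atz(c,u,v,z):
    o,d=ray(c,u,v); return o+d*(z-o[2])/d[2]
def proj(c,X):
    p=c["R"]@np.array(X)+c["t"]; return np.array([p[0]/p[2]*c["fx"]+c["cx"],p[1]/p[2]*c["fy"]+c["cy"]])
def tri(obs):
    A=np.zeros((3,3));b=np.zeros(3)
    for c,u,v in obs:
        o,d=ray(c,u,v);d=d/np.linalg.norm(d);P=np.eye(3)-np.outer(d,d);A+=P;b+=P@o
    X=np.linalg.solve(A,b); return X,[np.round(proj(c,X)-[u,v],1).tolist() for c,u,v in obs]
def save(c,name,box=None,k=1):
    im=c["image"][:,:,::-1]
    if box: x0,y0,x1,y1=box; im=im[y0:y1,x0:x1]
    im=cv2.resize(im,None,fx=k,fy=k,interpolation=cv2.INTER_CUBIC); cv2.imwrite("pics/"+name,im)
E
python3 - <<'E'
from h import *
c=cam("top"); save(c,"topc.png",(130,180,390,290),3)
for p in [(298,259),(330,256),(362,254)]: print(atz(c,*p,0.098))
for p in [(282,245),(376,239),(378,271),(284,277)]: print(atz(c,*p,0.062))
for p in [(147,239),(208,236),(208,270),(147,273)]: print(atz(c,*p,0.012))
c=cam("scene"); save(c,"scenec.png",(220,150,360,340),3)
E
```

```text
[ 0.47645164 -0.19609124  0.098     ]
[ 0.48309288 -0.25874997  0.098     ]
[ 0.4877744  -0.32129849  0.098     ]
[ 0.50467362 -0.16386016  0.062     ]
[ 0.51926038 -0.35645679  0.062     ]
[ 0.4543112  -0.35964179  0.062     ]
[ 0.43966236 -0.16871414  0.062     ]
[0.51590077 0.13297721 0.012     ]
[ 0.52403022 -0.00103188  0.012     ]
[ 0.45036524 -0.00338539  0.012     ]
[0.44215302 0.12939592 0.012     ]
```

View pics/topc.png

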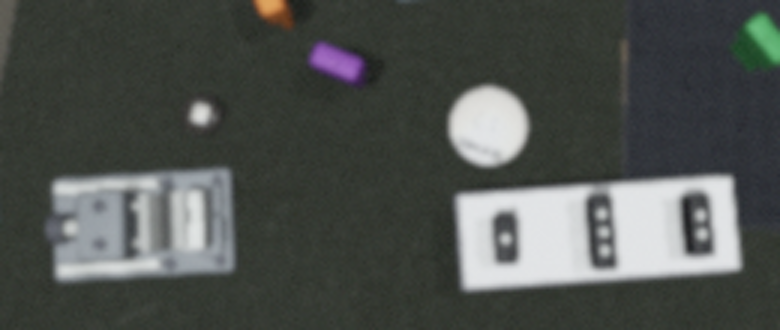

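View pics/scenec.png

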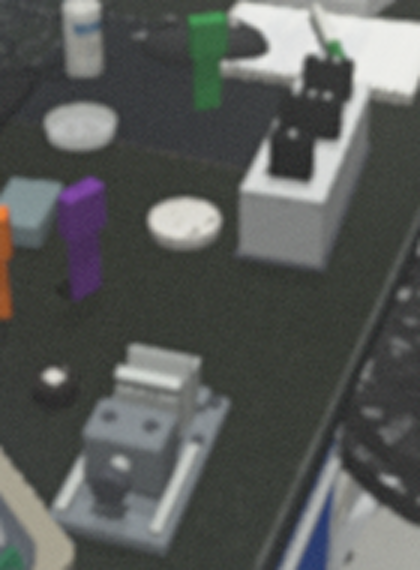

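Leaf 1 is in the left slot (y≈-0.196), leaf 3 in the middle and leaf 2 on the right. The knob is on the clamp's +y side. Next I bring the wrist camera over the rack.

Request:
step_arm(motion=[[-1,0,0,0,0.109,0,0],[-1,0,0,0,0.109,0,0],[-1,0,-28,-38,0,0,0],[-1,0,-28,-38,0,0,0],[-1,0,-28,-38,0,0,0],[-1,0,-28,-38,0,0,0],[-1,0,-28,-38,0,0,0],[-1,0,-28,-38,0,0,0]])

```text
t: 1.05
eef_pos: [0.3675, -0.3166, 0.2564]
ee_rot: [[0.0, 0.074, -0.997], [-0.0, -0.997, -0.074], [-1.0, 0.0, -0.0]]
force: [0.4, 0.5, -0.7]
grip_width: 0.998
```

Request:
step_arm(motion=[[-1,0,-30,-40,0,0,0],[-1,0,-30,-38,0,0,0],[-1,0,0,0,0,0,0],[-1,0,0,0,0,0,0]])

```text
t: 1.45
eef_pos: [0.4401, -0.2515, 0.2561]
ee_rot: [[-0.001, 0.078, -0.997], [-0.0, -0.997, -0.078], [-1.0, 0.0, 0.001]]
force: [-1.2, -1.6, -0.2]
grip_width: 1.003
```

Run:
```python
from h import *
c=cam("wrist"); save(c,"w1.png"); np.save("w1.npy",c,allow_pickle=True)
s=ctrl.read_state();print(s["eef_pos"],s["ee_rot"].round(4),s["joint_pos"])
for n in ("top","scene"): np.save(n+"0.npy",cam(n),allow_pickle=True)
```

```text
[ 0.43943175 -0.25241231  0.25608998] [[-8.000e-04  7.570e-02 -9.971e-01]
 [-1.000e-04 -9.971e-01 -7.570e-02]
 [-1.000e+00  1.000e-04  8.000e-04]] [-6.72388156e-01  3.09167772e-01  1.57285526e+00 -6.13774938e-04
  1.26006667e+00  8.22846814e-01]
```

View pics/w1.png

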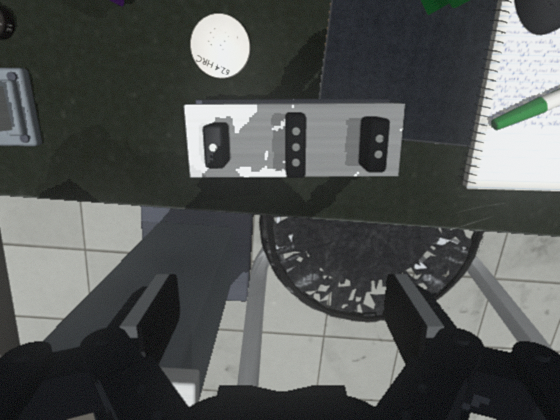

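The wrist view shows the stud centres of leaf 1 at (212,147), leaf 3 at (295,147) and leaf 2 at (378,146). I need a second viewpoint nearer the clamp.

Request:
step_arm(motion=[[-1,0,-50,0,0,0,0],[-1,0,-50,0,0,0,0],[-1,0,-40,0,0,0,0],[-1,0,0,0,0,0,0],[-1,0,0,0,0,0,0]])

```text
t: 2.1
eef_pos: [0.4289, -0.1135, 0.2567]
ee_rot: [[0.001, 0.075, -0.997], [-0.001, -0.997, -0.075], [-1.0, 0.001, -0.001]]
force: [-0.4, -0.0, 0.1]
grip_width: 1.001
```

Run:
```python
from h import *
c=cam("wrist"); save(c,"w2.png"); np.save("w2.npy",c,allow_pickle=True)
s=ctrl.read_state();print(s["eef_pos"])
```

```text
[ 0.42912358 -0.11408594  0.25658216]
```

View pics/w2.png

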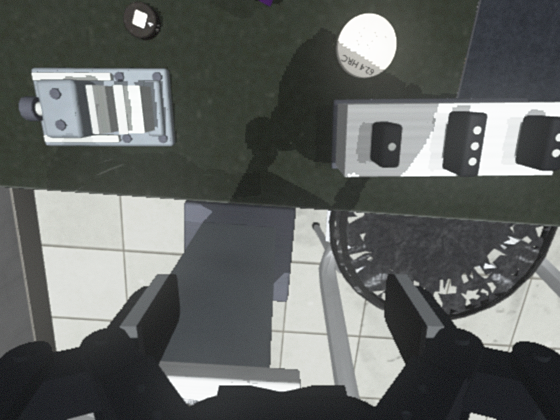

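Request:
step_arm(motion=[[-1,0,-50,0,0,0,0],[-1,0,-50,0,0,0,0],[-1,0,-50,0,0,0,0],[-1,0,0,0,0,0,0],[-1,0,0,0,0,0,0]])

```text
t: 2.65
eef_pos: [0.4185, 0.0363, 0.2563]
ee_rot: [[0.0, 0.076, -0.997], [-0.001, -0.997, -0.076], [-1.0, 0.001, -0.0]]
force: [-0.3, -0.4, -0.1]
grip_width: 1.001
```

Run:
```python
from h import *
c=cam("wrist"); save(c,"w3.png"); np.save("w3.npy",c,allow_pickle=True)
s=ctrl.read_state();print(s["eef_pos"])
```

```text
[0.41855545 0.03544052 0.25626857]
```

View pics/w3.png

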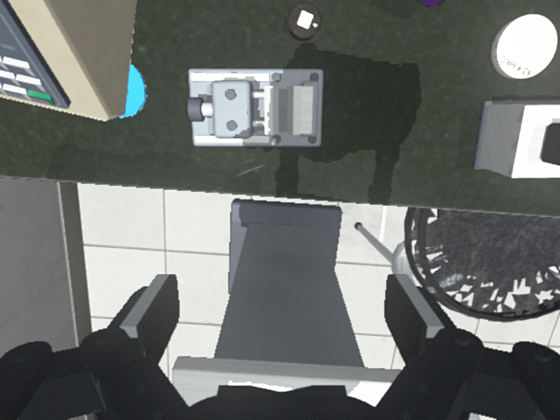

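View 3 shows the clamp at (190–322, 68–147) with its gap near column 285. I'll enlarge the clamp and the leaves.

Run:
```python
from h import *
L=lambda n:np.load(n+".npy",allow_pickle=True).item()
save(L("w3"),"w3c.png",(220,60,330,150),7)
save(L("w2"),"w2c.png",(30,60,180,155),5)
save(L("w1"),"w1c.png",(180,90,410,190),3.4)
save(L("w2"),"w2r.png",(330,90,560,190),3.4)
```

```text
(no output)
```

View pics/w3c.png

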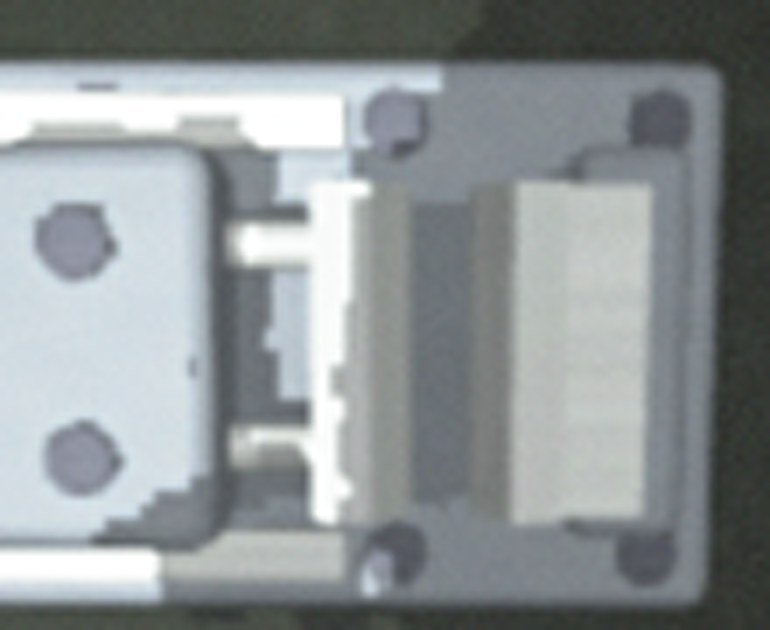

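View pics/w2c.png

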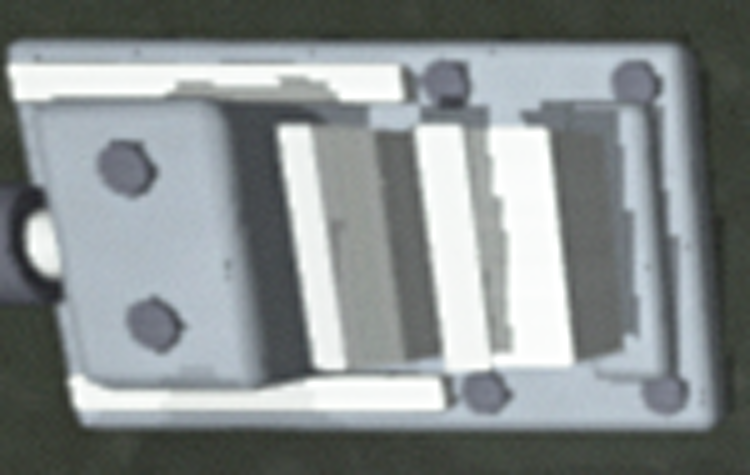

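View pics/w1c.png

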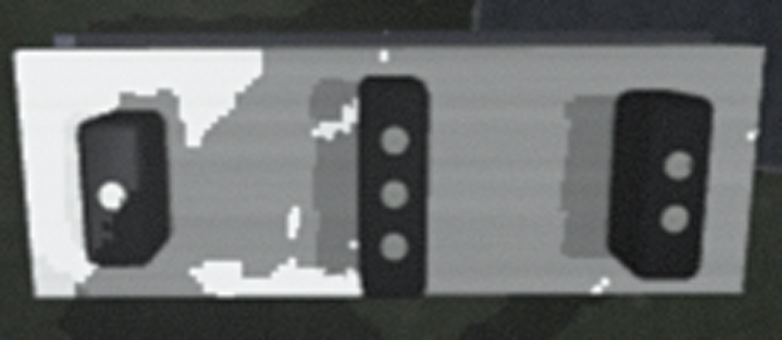

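View pics/w2r.png

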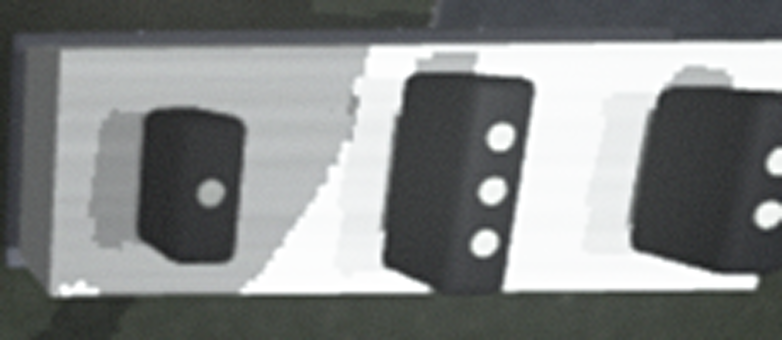

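Run:
```python
from h import *
L=lambda n:np.load(n+".npy",allow_pickle=True).item()
a,b,d=L("w1"),L("w2"),L("w3")
P1={"1":(111,195),"3a":(394,140),"3b":(394,194),"3c":(394,246),"2a":(679,165),"2b":(675,218)}
P2={"1":(210,193),"3a":(500,136),"3b":(492,190),"3c":(484,242),"2b":(767,215)}
for k in P2:
    u=np.array(P1[k])/3.4+[180,90]-0.35;v=np.array(P2[k])/3.4+[330,90]-0.35
    X,e=tri([(a,*u),(b,*v)]);print(k,X.round(4),e, atz(a,*u,0.1).round(4))
print("2a",atz(a,679/3.4+180,165/3.4+90,.1))
g=d["image"].mean(2)
for r in (92,100,108,116,124): print(r,g[r,260:320].astype(int).tolist())
for r in (100,108,116):
  print(r,[atz(d,u,r,0.05).round(4).tolist() for u in (278.5,287)],[atz(d,u,r,0.062).round(4).tolist() for u in (271,294)])
# rack top corners w1
for p in [(15,52),(762,47),(742,292),(35,296)]: print("rack",atz(a,p[0]/3.4+180,p[1]/3.4+90,.062).round(4))
# clamp base corners w3 z=.012
for p in [(191,70),(322,69),(321,146),(194,146)]: print("base",atz(d,*p,.012).round(4))
for p in [(33,69),(168,69),(172,145),(46,145)]: print("base w2",atz(b,*p,.012).round(4))
```

```text
1 [ 0.4773 -0.1945  0.098 ] [[0.0, 0.2], [0.0, -0.2]] [ 0.4777 -0.1949  0.1   ]
3a [ 0.4945 -0.2574  0.0977] [[0.0, -0.0], [-0.0, 0.0]] [ 0.4947 -0.2573  0.1   ]
3b [ 0.4826 -0.2585  0.0977] [[0.0, -0.0], [-0.0, 0.0]] [ 0.4829 -0.2584  0.1   ]
3c [ 0.4707 -0.2596  0.0975] [[0.0, 0.0], [0.0, -0.0]] [ 0.4712 -0.2594  0.1   ]
2b [ 0.4818 -0.3232  0.097 ] [[-0.0, 0.3], [0.0, -0.3]] [ 0.4824 -0.3223  0.1   ]
2a [ 0.4939655  -0.32157704  0.1       ]
92 [203, 205, 205, 209, 231, 249, 249, 249, 250, 247, 204, 174, 163, 147, 145, 143, 145, 142, 128, 118, 114, 117, 112, 114, 114, 113, 115, 112, 124, 121, 122, 121, 125, 153, 182, 190, 185, 185, 187, 187, 187, 191, 190, 194, 190, 192, 194, 192, 192, 192, 193, 193, 185, 145, 136, 136, 134, 122, 116, 133]
100 [200, 199, 195, 204, 232, 248, 250, 249, 250, 248, 203, 171, 161, 147, 145, 145, 146, 142, 129, 117, 115, 114, 114, 113, 117, 113, 113, 118, 125, 126, 122, 126, 135, 164, 184, 188, 186, 187, 184, 187, 190, 195, 198, 198, 197, 195, 198, 199, 196, 195, 199, 197, 176, 144, 134, 136, 130, 121, 119, 135]
108 [198, 196, 195, 204, 230, 249, 249, 251
[... 851 characters left out ...]
 121, 119, 130, 131]
100 [[0.4941, 0.045, 0.05], [0.4946, 0.0376, 0.05]] [[0.4937, 0.0512, 0.062], [0.4951, 0.032, 0.062]]
108 [[0.4874, 0.0445, 0.05], [0.488, 0.0371, 0.05]] [[0.4872, 0.0508, 0.062], [0.4887, 0.0314, 0.062]]
116 [[0.4806, 0.044, 0.05], [0.4812, 0.0365, 0.05]] [[0.4807, 0.0503, 0.062], [0.4822, 0.0308, 0.062]]
rack [ 0.5052 -0.1639  0.062 ]
rack [ 0.5207 -0.3481  0.062 ]
rack [ 0.4593 -0.3541  0.062 ]
rack [ 0.4439 -0.1688  0.062 ]
base [0.5147 0.1302 0.012 ]
base [0.525  0.0061 0.012 ]
base [ 0.4527 -0.0009  0.012 ]
base [0.4431 0.1273 0.012 ]
base w2 [0.5151 0.1301 0.012 ]
base w2 [0.5246 0.0022 0.012 ]
base w2 [ 4.53e-01 -3.00e-04  1.20e-02]
base w2 [0.4436 0.1267 0.012 ]
```

The leaves measure well: 64 mm pitch, tops at 98 mm and yaw about 4.7°. The clamp gap is about 7.5 mm, centred at (0.486, 0.0405). I'll go above leaf 1 with the fingers partly closed so they clear the neighbours.

Request:
step_arm(motion=[[0,0,45,-8,-0.004,0,0],[0,0,47,-8,0,0,0],[0,0,47,-8,0,0,0],[0,0,47,-8,0,0,0],[0,20,48,-8,0,0,0],[0,50,0,0,0,0,0],[0,36,0,0,0,0,0],[0,0,0,0,0,0,0]])

```text
t: 3.5
eef_pos: [0.472, -0.1927, 0.1466]
ee_rot: [[-0.009, 0.074, -0.997], [0.005, -0.997, -0.074], [-1.0, -0.006, 0.009]]
force: [0.8, 0.2, 0.1]
grip_width: 0.5
```

Run:
```python
from h import *
c=cam("wrist"); save(c,"w4.png"); np.save("w4.npy",c,allow_pickle=True)
s=ctrl.read_state();print(s["eef_pos"],s["ee_rot"].round(4)[:2],s["grip_width"])
```

```text
[ 0.47382621 -0.19291934  0.14964936] [[-0.0045  0.0749 -0.9972]
 [ 0.0023 -0.9972 -0.0749]] 0.5020584396044881
```

View pics/w4.png

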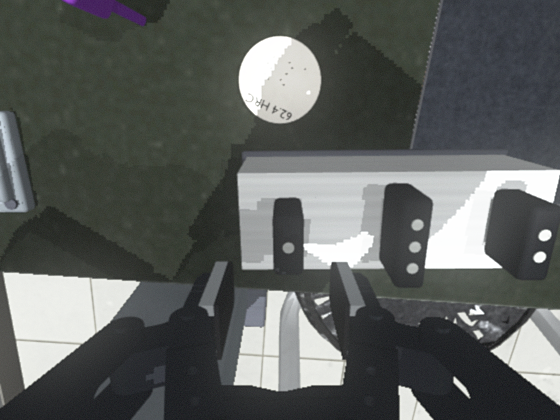

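Request:
step_arm(motion=[[0,0,0,0,0,0,0],[0,0,0,0,0,0,0]])

```text
t: 3.75
eef_pos: [0.4766, -0.1922, 0.1536]
ee_rot: [[0.004, 0.078, -0.997], [-0.002, -0.997, -0.078], [-1.0, 0.003, -0.004]]
force: [-0.2, -0.0, -0.4]
grip_width: 0.498
```

Run:
```python
from h import *
c=cam("wrist"); save(c,"w5.png",(200,180,420,300),3.5); np.save("w5.npy",c,allow_pickle=True)
s=ctrl.read_state();print(s["eef_pos"],s["ee_rot"].round(4)[:2],s["grip_width"])
```

```text
[ 0.476496   -0.19190065  0.15345752] [[ 0.0036  0.0786 -0.9969]
 [-0.0023 -0.9969 -0.0786]] 0.49765902034705667
```

View pics/w5.png

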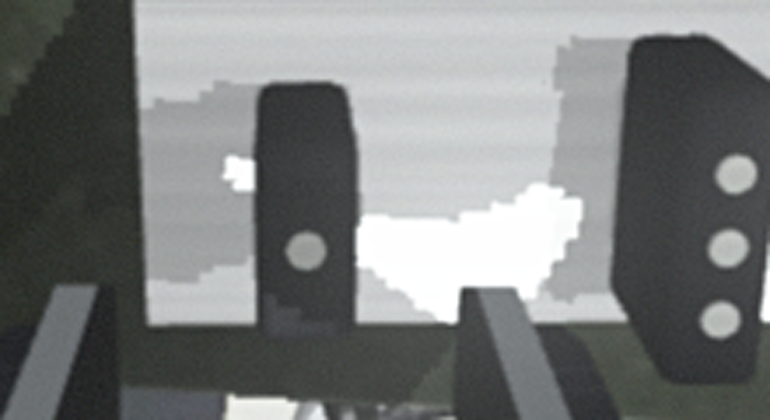

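Run:
```python
from h import *
c=np.load("w5.npy",allow_pickle=True).item()
print(atz(c,287.2,251.5,.098), atz(c,735/3.5+199.9,175/3.5+179.9,.098),atz(c,728/3.5+199.9,248/3.5+179.9,.098))
for n in ("w1","w2","w5"):
    pass
a=np.load("w1.npy",allow_pickle=True).item()
b=np.load("w2.npy",allow_pickle=True).item()
print(tri([(a,212.3,147),(b,391.4,146.4),(c,287.2,251.5)]))
```

```text
[ 0.47720498 -0.19471851  0.098     ] [ 0.49427523 -0.25737669  0.098     ] [ 0.48252601 -0.25850937  0.098     ]
(array([ 0.47731296, -0.1945974 ,  0.09809095]), [[0.0, 0.2], [0.1, -0.1], [-0.2, -0.1]])
```

Request:
step_arm(motion=[[0,0,2,0,0,0,0],[0,0,0,0,0,0,0]])

```text
t: 4.0
eef_pos: [0.4762, -0.1933, 0.1523]
ee_rot: [[0.002, 0.079, -0.997], [-0.001, -0.997, -0.079], [-1.0, 0.001, -0.002]]
force: [-0.0, -0.4, 0.2]
grip_width: 0.502
```

Request:
step_arm(motion=[[0,20,1,-1,0,0,0],[0,22,0,0,0,0,0],[0,15,0,0,0,0,0],[0,5,0,0,0,0,0],[0,0,0,0,0,0,0],[0,0,0,0,0,0,0]])

```text
t: 4.6
eef_pos: [0.4773, -0.1942, 0.0901]
ee_rot: [[0.001, 0.079, -0.997], [-0.001, -0.997, -0.079], [-1.0, 0.001, -0.001]]
force: [0.3, -0.2, 0.0]
grip_width: 0.501
```

Run:
```python
from h import *
c=cam("wrist"); save(c,"w6.png")
s=ctrl.read_state();print(s["eef_pos"],s["force"].round(2))
```

```text
[ 0.47732058 -0.19424824  0.09022355] [ 0.09 -0.36  0.04]
```

View pics/w6.png

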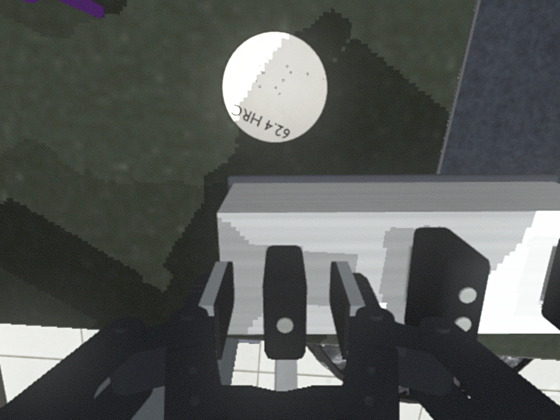

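The handle (263–306) sits centred between the pads (219–345), so I close.

Request:
step_arm(motion=[[0.4,0,0,0,0,0,0],[0.7,0,0,0,0,0,0],[1,0,0,0,0,0,0],[1,0,0,0,0,0,0],[1,0,0,0,0,0,0]])

```text
t: 5.15
eef_pos: [0.4771, -0.1942, 0.09]
ee_rot: [[0.001, 0.079, -0.997], [-0.001, -0.997, -0.079], [-1.0, 0.001, -0.001]]
force: [-0.7, 0.1, 6.1]
grip_width: 0.181
```

Request:
step_arm(motion=[[1,-15,0,0,0,0,0],[1,-25,0,0,0,0,0],[1,-30,0,0,0,0,0],[1,-20,0,0,0,0,0],[1,0,0,0,0,0,0],[1,0,0,0,0,0,0]])

```text
t: 5.75
eef_pos: [0.4765, -0.1938, 0.1788]
ee_rot: [[-0.0, 0.079, -0.997], [0.0, -0.997, -0.079], [-1.0, -0.0, 0.0]]
force: [0.0, 0.8, -1.2]
grip_width: 0.177
```

Run:
```python
from h import *
c=cam("wrist"); save(c,"w7.png"); np.save("w7.npy",c,allow_pickle=True)
s=ctrl.read_state();print(s["eef_pos"],s["force"].round(2))
```

```text
[ 0.47611401 -0.19364933  0.17815083] [-0.3  -0.09 -0.97]
```

View pics/w7.png

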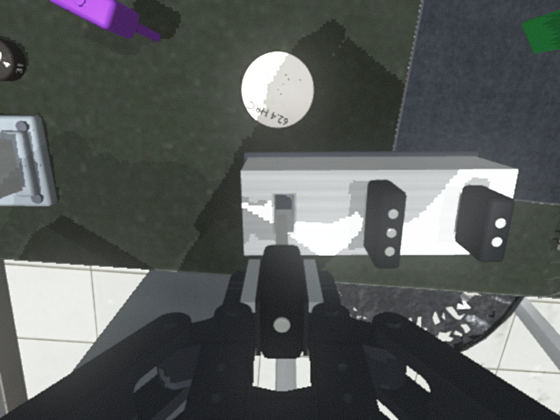

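Leaf 1 is held, with its stud at (281.5,325) on the tool's centre line. I carry it over the clamp.

Request:
step_arm(motion=[[1,0,-25,-3,0,0,0],[1,0,-45,-5,0,0,0],[1,0,-45,-6,0,0,0],[1,0,-45,-6,0,0,0],[1,0,-40,-5,0,0,0],[1,0,-25,-3,0,0,0],[1,0,-8,0,0,0,0],[1,0,0,0,0,0,0]])

```text
t: 6.6
eef_pos: [0.4857, 0.0412, 0.1782]
ee_rot: [[-0.002, 0.081, -0.997], [-0.0, -0.997, -0.081], [-1.0, -0.0, 0.002]]
force: [-0.8, -0.3, -1.8]
grip_width: 0.179
```

Request:
step_arm(motion=[[1,10,0,0,0,0,0],[1,5,0,0,0,0,0],[1,0,0,0,0,0,0],[1,0,0,0,0,0,0]])

```text
t: 7.0
eef_pos: [0.4863, 0.0397, 0.1639]
ee_rot: [[-0.001, 0.077, -0.997], [-0.0, -0.997, -0.077], [-1.0, 0.0, 0.001]]
force: [0.4, -0.3, -0.6]
grip_width: 0.177
```

Run:
```python
from h import *
c=cam("wrist"); save(c,"w8.png"); np.save("w8.npy",c,allow_pickle=True)
s=ctrl.read_state();print(s["eef_pos"],s["ee_rot"].round(4).tolist(),s["force"].round(2))
t=cam("top"); save(t,"t8.png",(140,190,240,290),6); np.save("t8.npy",t,allow_pickle=True)
t=cam("scene"); save(t,"s8.png",(200,200,330,340),5);np.save("s8.npy",t,allow_pickle=True)
```

```text
[0.4864291  0.03985534 0.16421553] [[-0.0, 0.0776, -0.997], [-0.0001, -0.997, -0.0776], [-1.0, 0.0001, 0.0]] [-0.09  0.84 -1.27]
```

View pics/w8.png

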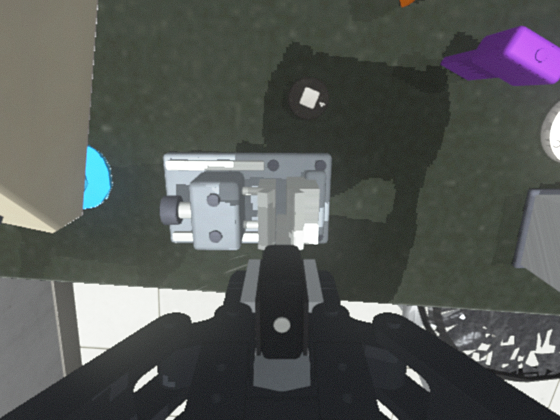

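View pics/s8.png

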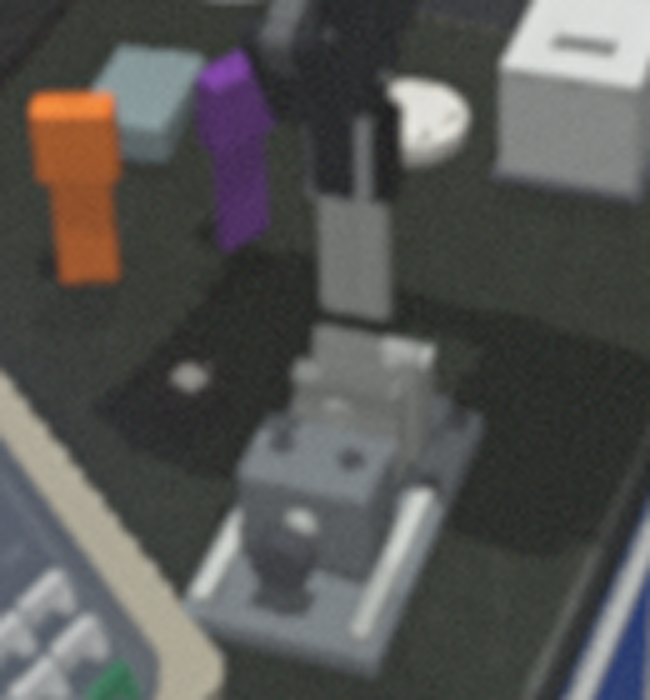

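The leaf is over the mouth (wrist view: gap near column 281, above the handle). I refine the gap position from this closer view.

Run:
```python
from h import *
c=np.load("w8.npy",allow_pickle=True).item()
save(c,"w8c.png",(240,160,340,250),7)
g=c["image"].mean(2)
for r in (190,200,210,220,230,238): print(r,g[r,255:325].astype(int).tolist())
```

```text
190 [170, 166, 162, 161, 153, 143, 133, 129, 126, 129, 129, 128, 129, 125, 128, 131, 137, 142, 153, 152, 130, 119, 122, 121, 119, 117, 118, 117, 119, 119, 116, 121, 128, 134, 134, 130, 128, 129, 126, 130, 129, 126, 127, 124, 134, 158, 177, 190, 199, 199, 197, 198, 198, 197, 197, 199, 198, 198, 199, 200, 196, 200, 199, 195, 180, 149, 140, 142, 138, 130]
200 [203, 201, 193, 188, 187, 188, 189, 188, 188, 185, 188, 185, 171, 160, 154, 152, 152, 152, 154, 150, 135, 122, 120, 117, 122, 118, 120, 120, 119, 120, 118, 121, 130, 134, 134, 130, 129, 131, 137, 159, 192, 199, 199, 197, 197, 197, 195, 198, 197, 198, 198, 199, 201, 200, 200, 199, 199, 200, 201, 198, 199, 198, 202, 192, 158, 139, 144, 138, 129, 127]
210 [136, 139, 144, 159, 161, 163, 159, 161, 163, 159, 161, 159, 146, 135, 135, 130, 130, 131, 132, 131, 120, 122, 121, 121, 122, 122, 121, 119, 118, 119, 117, 123, 130, 134, 133, 133, 132, 134, 139, 163, 196, 199, 201, 196, 199, 198, 198, 199, 197, 200, 199, 200, 202, 198, 200, 201, 202, 197, 202, 200, 199, 200, 201, 188, 173, 213, 221, 203, 176, 171]
220 [160, 164, 170, 165, 159, 161, 
[... 326 characters left out ...]
10, 211, 200, 171, 157, 159, 161, 159, 161, 163, 163, 161, 149, 135, 132, 130, 129, 131, 130, 129, 128, 132, 131, 134, 135, 132, 131, 133, 133, 132, 132, 132, 130, 131, 132, 131, 143, 162, 160, 178, 202, 219, 221, 222, 219, 222, 220, 225, 249, 255, 254, 254, 254, 254, 254, 254, 254, 254, 254, 254, 254, 255, 255, 216, 144, 137, 134, 128, 126, 141]
238 [254, 255, 255, 227, 162, 156, 159, 160, 158, 165, 160, 160, 152, 138, 131, 130, 129, 129, 133, 126, 121, 127, 132, 131, 133, 130, 132, 132, 131, 133, 132, 133, 130, 131, 130, 147, 176, 185, 200, 231, 245, 251, 251, 251, 251, 251, 251, 251, 253, 254, 254, 254, 254, 254, 254, 254, 254, 254, 254, 254, 255, 255, 251, 148, 89, 97, 99, 114, 138, 143]
```

View pics/w8c.png

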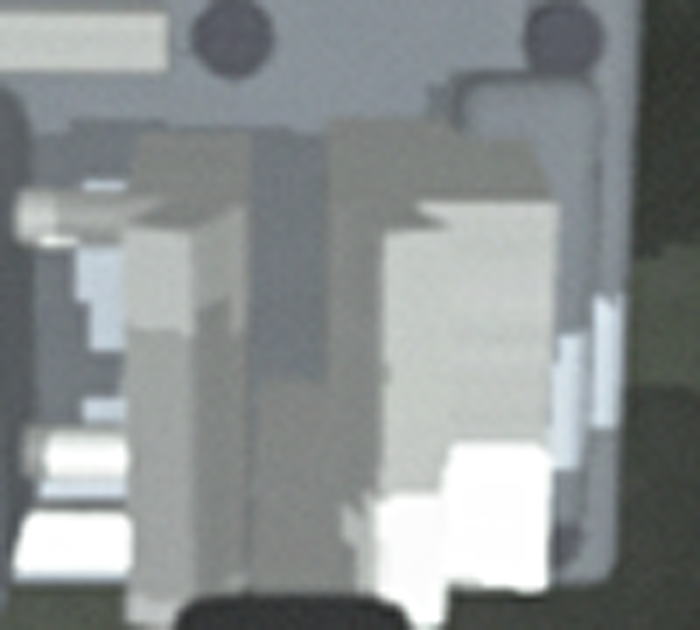

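Run:
```python
from h import *
c=np.load("w8.npy",allow_pickle=True).item()
for r in (200,210,220):
  f=[atz(c,u,r,.05) for u in (275.2,286.8)]; m=[atz(c,u,r,.062) for u in (267.3,294.3)]
  print(r,[x.round(4).tolist() for x in f+m],"gap",np.linalg.norm(f[1]-f[0])*1e3,"mouth-9.7",np.linalg.norm(m[1]-m[0])*1e3-9.7,"centers",(f[0]+f[1])[:2]/2,(m[0]+m[1])[:2]/2)
# jaw width rows at z=.062 : right top strip upper edge row ~160+195/7
print(atz(c,300,160+202/7,.062),atz(c,305,160+590/7,.062))
s=np.load("t8.npy",allow_pickle=True).item()
```

```text
200 [[0.4977, 0.0455, 0.05], [0.4983, 0.0376, 0.05], [0.5007, 0.0506, 0.062], [0.5021, 0.0333, 0.062]] gap 7.8568060858871425 mouth-9.7 7.6359453093039384 centers [0.49795389 0.04155593] [0.50139119 0.04193768]
210 [[0.4906, 0.045, 0.05], [0.4912, 0.0371, 0.05], [0.494, 0.0501, 0.062], [0.4953, 0.0327, 0.062]] gap 7.9272008022007645 mouth-9.7 7.791270348451636 centers [0.49086571 0.04101113] [0.49467169 0.04142238]
220 [[0.4833, 0.0444, 0.05], [0.484, 0.0365, 0.05], [0.4872, 0.0497, 0.062], [0.4885, 0.0321, 0.062]] gap 7.99886835568717 mouth-9.7 7.949403885949035 centers [0.48364936 0.04045649] [0.4878307  0.04089775]
[0.50967861 0.03033033 0.062     ] [0.47193428 0.02345685 0.062     ]
```

Gap ≈7.7 mm, centred at y≈0.0407. I shift slightly and lower leaf 1 in stages.

Request:
step_arm(motion=[[1,0,-0.8,-1.5,0,0,0],[1,10,0,0,0,0,0],[1,10,0,0,0,0,0],[1,5,0,0,0,0,0],[1,4,0,0,0,0,0],[1,0,0,0,0,0,0]])

```text
t: 7.75
eef_pos: [0.4874, 0.0414, 0.1345]
ee_rot: [[-0.002, 0.079, -0.997], [0.0, -0.997, -0.079], [-1.0, -0.0, 0.002]]
force: [0.7, -0.1, -0.8]
grip_width: 0.181
```

Request:
step_arm(motion=[[1,3,0,0,0,0,0],[1,3,0,0,0,0,0],[1,0,0,0,0,0,0]])

```text
t: 8.05
eef_pos: [0.4877, 0.0414, 0.129]
ee_rot: [[-0.0, 0.079, -0.997], [-0.0, -0.997, -0.079], [-1.0, 0.0, 0.0]]
force: [0.2, -0.4, -0.5]
grip_width: 0.176
```

No force yet with the nose at 46 mm, so I continue to 20 mm depth.

Request:
step_arm(motion=[[1,4,0,0,0,0,0],[1,4,0,0,0,0,0],[1,4,0,0,0,0,0],[1,0,0,0,0,0,0]])

```text
t: 8.45
eef_pos: [0.4874, 0.0414, 0.1166]
ee_rot: [[-0.001, 0.079, -0.997], [-0.0, -0.997, -0.079], [-1.0, 0.0, 0.001]]
force: [0.3, -0.6, -0.9]
grip_width: 0.179
```

Request:
step_arm(motion=[[1,3,0,0,0,0,0],[1,1.5,0,0,0,0,0],[1,0,0,0,0,0,0],[1,0,0,0,0,0,0]])

```text
t: 8.85
eef_pos: [0.4877, 0.0414, 0.1127]
ee_rot: [[-0.0, 0.079, -0.997], [-0.0, -0.997, -0.079], [-1.0, 0.0, 0.0]]
force: [-0.3, -0.2, -0.4]
grip_width: 0.177
```

Run:
```python
from h import *
c=cam("wrist"); save(c,"w9.png",(180,140,380,340),3)
s=ctrl.read_state();print(s["eef_pos"],s["force"].round(2),s["torque"].round(2))
t=cam("scene"); save(t,"s9.png",(200,200,330,340),5)
```

```text
[0.48777606 0.04139586 0.11281676] [-0.64 -0.47 -1.27] [-0.02  0.02 -0.05]
```

View pics/w9.png

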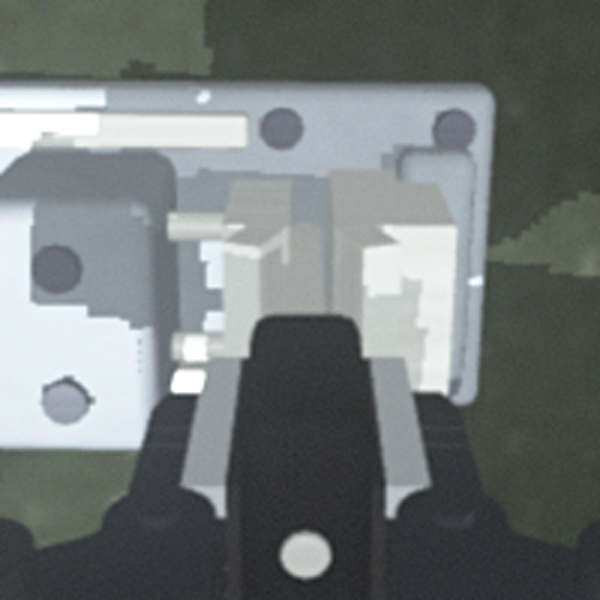

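View pics/s9.png

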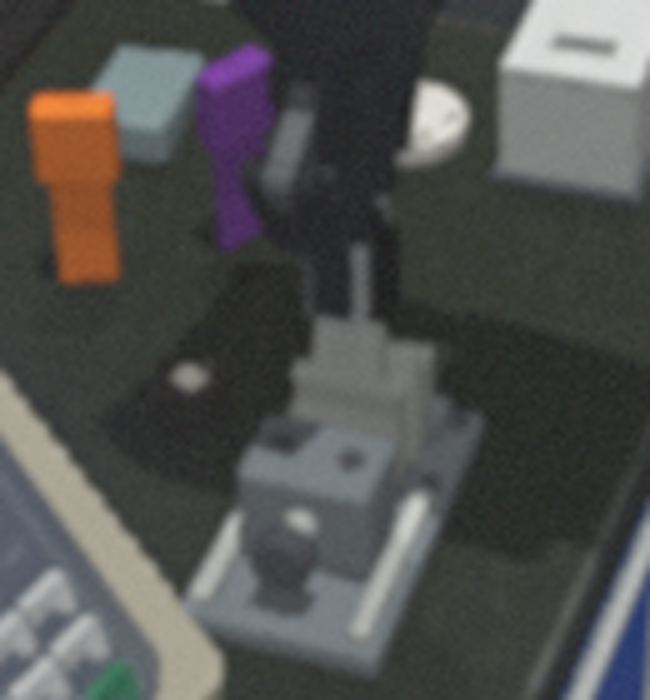

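Leaf 1 reaches 20 mm depth with no change in force (about −1 N, its own weight), so it is loose. I take it back to its slot.

Request:
step_arm(motion=[[1,-10,0,0,0,0,0],[1,-20,0,0,0,0,0],[1,-25,0,0,0,0,0],[1,-10,0,0,0,0,0],[1,0,20,2.5,0,0,0],[1,0,42,5,0,0,0],[1,0,45,6,0,0,0],[1,0,45,5.5,0,0,0]])

```text
t: 9.75
eef_pos: [0.4804, -0.1129, 0.178]
ee_rot: [[0.0, 0.08, -0.997], [-0.0, -0.997, -0.08], [-1.0, 0.0, -0.0]]
force: [0.5, 0.9, 0.4]
grip_width: 0.18
```

Request:
step_arm(motion=[[1,0,42,5,0,0,0],[1,0,30,4,0,0,0],[1,0,10,1.1,0,0,0],[1,0,0,0,0,0,0],[1,0,0,0,0,0,0],[1,0,0,0,0,0,0]])

```text
t: 10.35
eef_pos: [0.4772, -0.1927, 0.1778]
ee_rot: [[-0.0, 0.08, -0.997], [0.0, -0.997, -0.08], [-1.0, -0.0, 0.0]]
force: [-1.0, 0.1, -0.1]
grip_width: 0.182
```

Request:
step_arm(motion=[[1,10,1.4,0,0,0,0],[1,20,0,0,0,0,0],[1,12,0,0,0,0,0],[1,10,0,0,0,0,0],[1,0,0,0,0,0,0]])

```text
t: 10.85
eef_pos: [0.4766, -0.1949, 0.1243]
ee_rot: [[-0.003, 0.079, -0.997], [0.002, -0.997, -0.079], [-1.0, -0.002, 0.002]]
force: [0.1, -0.0, 0.2]
grip_width: 0.182
```

Request:
step_arm(motion=[[1,12,0,0,0,0,0],[1,12,0,0,0,0,0],[1,6,0,0,0,0,0],[1,3,0,0,0,0,0],[1,0,0,0,0,0,0],[1,0,0,0,0,0,0]])

```text
t: 11.45
eef_pos: [0.4775, -0.1957, 0.093]
ee_rot: [[0.0, 0.079, -0.997], [-0.0, -0.997, -0.079], [-1.0, 0.0, -0.0]]
force: [0.6, 0.3, -0.2]
grip_width: 0.183
```

Request:
step_arm(motion=[[1,1,-1.3,0,0,0,0],[1,1,0,0,0,0,0],[1,0.7,0,0,0,0,0],[1,0,0,0,0,0,0],[1,0,0,0,0,0,0]])

```text
t: 11.95
eef_pos: [0.4772, -0.1943, 0.0901]
ee_rot: [[0.0, 0.079, -0.997], [-0.0, -0.997, -0.079], [-1.0, 0.0, -0.0]]
force: [-0.2, -0.2, -0.8]
grip_width: 0.176
```

Request:
step_arm(motion=[[1,0.5,0,0,0,0,0],[1,0,0,0,0,0,0],[0.3,0,0,0,0,0,0],[0,0,0,0,0,0,0],[0,0,0,0,0,0,0]])

```text
t: 12.45
eef_pos: [0.4772, -0.1943, 0.0895]
ee_rot: [[-0.0, 0.079, -0.997], [-0.0, -0.997, -0.079], [-1.0, 0.0, 0.0]]
force: [-0.8, -0.3, -0.3]
grip_width: 0.501
```

Request:
step_arm(motion=[[0,-10,0,0,0,0,0],[0,-25,0,0,0,0,0],[0,-25,0,0,0,0,0],[0,0,20,0,0,0,0],[0,0,40,0,0,0,0],[0,0,40,0,0,0,0],[0,0,22,0,0,0,0],[0,0,6,0,0,0,0]])

```text
t: 13.25
eef_pos: [0.4872, -0.3244, 0.1501]
ee_rot: [[0.001, 0.076, -0.997], [-0.001, -0.997, -0.076], [-1.0, 0.001, -0.001]]
force: [-0.0, 0.1, 0.2]
grip_width: 0.502
```

Request:
step_arm(motion=[[0,0,0,0,0,0,0],[0,0,0,0,0,0,0],[0,0,0,0,0,0,0]])

```text
t: 13.55
eef_pos: [0.4873, -0.3206, 0.1498]
ee_rot: [[-0.0, 0.08, -0.997], [0.0, -0.997, -0.08], [-1.0, -0.0, 0.0]]
force: [-0.2, 0.9, 0.3]
grip_width: 0.5
```

Run:
```python
from h import *
c=cam("wrist"); save(c,"w10.png"); np.save("w10.npy",c,allow_pickle=True)
s=ctrl.read_state();print(s["eef_pos"],s["ee_rot"].round(4).tolist(),s["force"].round(2))
```

```text
[ 0.48738855 -0.32069308  0.14984563] [[-0.0001, 0.08, -0.9968], [0.0001, -0.9968, -0.08], [-1.0, -0.0002, 0.0001]] [-0.54 -0.55 -0.37]
```

View pics/w10.png

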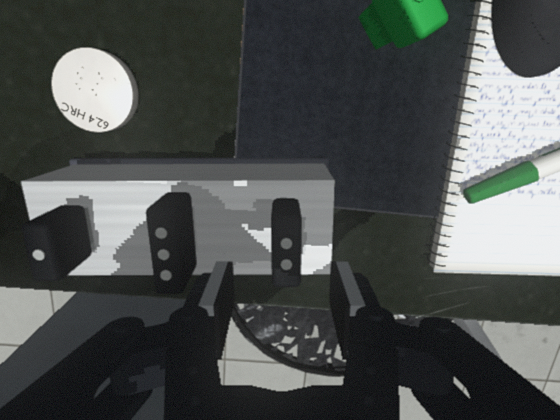

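Leaf 1 stands back in the rack with its handle upright at (62,240). Leaf 2's studs are at (286.5,243.5) and (286,265).

Run:
```python
from h import *
c=np.load("w10.npy",allow_pickle=True).item()
a=np.load("w1.npy",allow_pickle=True).item();g=c["image"].mean(2)
b=(g>110).astype(np.uint8); b[:235]=0;b[275:]=0;b[:,:276]=0;b[:,297:]=0
n,_,st,ce=cv2.connectedComponentsWithStats(b)
print(st[1:,4],ce[1:].round(1))
P=[]
for u,v in ce[1:]:
    if 275<u<297: X=atz(c,u,v,.098);print(X.round(4))
print(tri([(a,679/3.4+180-.35,165/3.4+90-.35),(c,286.5,243.5)]),tri([(a,675/3.4+180-.35,218/3.4+90-.35),(c,286.,265)]))
print(atz(c,38.5,255.5,.098))
```

```text
[3 1 1] [[286.  239.7]
 [285.  261. ]
 [287.  261. ]]
[ 0.496  -0.3215  0.098 ]
[ 0.4839 -0.322   0.098 ]
[ 0.484  -0.3231  0.098 ]
(array([ 0.49398298, -0.32188305,  0.09812729]), [[0.1, 0.1], [-0.1, -0.1]]) (array([ 0.4822492 , -0.32260821,  0.09905942]), [[0.1, 0.1], [-0.1, -0.1]])
[ 0.47684465 -0.19384167  0.098     ]
```

Request:
step_arm(motion=[[0,15,1.5,-0.8,0,0,0],[0,20,0,0,0,0,0],[0,15,0,0,0,0,0],[0,8,0,0,0,0,0],[0,0,0,0,0,0,0],[0,0,0,0,0,0,0]])

```text
t: 14.2
eef_pos: [0.4885, -0.3232, 0.0922]
ee_rot: [[0.001, 0.079, -0.997], [-0.001, -0.997, -0.079], [-1.0, 0.001, -0.001]]
force: [0.7, 0.4, 0.2]
grip_width: 0.5
```

Run:
```python
from h import *
c=cam("wrist"); save(c,"w11.png")
```

```text
(no output)
```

View pics/w11.png

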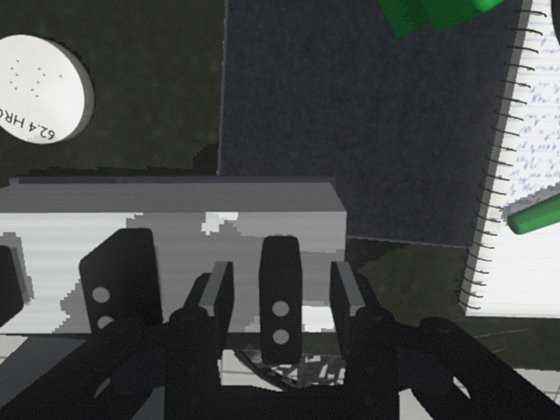

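Leaf 2 is centred between the pads (259–301 inside 219–345). I close and lift.

Request:
step_arm(motion=[[0.4,0,-0.5,0,0,0,0],[0.7,0,0,0,0,0,0],[1,0,0,0,0,0,0],[1,0,0,0,0,0,0],[1,0,0,0,0,0,0]])

```text
t: 14.75
eef_pos: [0.4885, -0.323, 0.0925]
ee_rot: [[0.001, 0.079, -0.997], [-0.001, -0.997, -0.079], [-1.0, 0.001, -0.001]]
force: [-1.0, 0.7, 7.7]
grip_width: 0.182
```

Request:
step_arm(motion=[[1,-10,0,0,0,0,0],[1,-25,0,0,0,0,0],[1,-32,0,0,0,0,0],[1,-20,0,0,0,0,0],[1,0,0,0,0,0,0],[1,0,0,0,0,0,0]])

```text
t: 15.35
eef_pos: [0.4879, -0.3226, 0.1784]
ee_rot: [[-0.0, 0.079, -0.997], [0.0, -0.997, -0.079], [-1.0, -0.0, 0.0]]
force: [-1.0, 0.5, -1.1]
grip_width: 0.174
```

Run:
```python
from h import *
c=cam("wrist"); save(c,"w12.png")
```

```text
(no output)
```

View pics/w12.png

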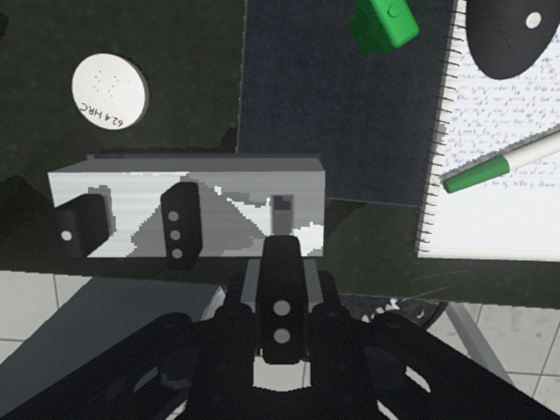

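Leaf 2 is held. I raise it well above the other handles before crossing to the clamp.

Request:
step_arm(motion=[[1,-20,0,0,0,0,0],[1,-20,0,0,0,0,0],[1,0,-20,-1.6,0,0,0],[1,0,-42,-3.3,0,0,0],[1,0,-45,-3.6,0,0,0],[1,0,-45,-3.6,0,0,0],[1,0,-45,-3.6,0,0,0],[1,0,-45,-3.6,0,0,0]])

```text
t: 16.2
eef_pos: [0.4873, -0.0781, 0.217]
ee_rot: [[-0.003, 0.078, -0.997], [0.001, -0.997, -0.078], [-1.0, -0.001, 0.003]]
force: [0.6, -0.8, -1.1]
grip_width: 0.182
```

Request:
step_arm(motion=[[1,0,-45,-3.6,0,0,0],[1,0,-40,-3.2,0,0,0],[1,0,-25,-2,0,0,0],[1,0,-10,-0.7,0,0,0],[1,15,0,0,0,0,0],[1,20,0,0,0,0,0],[1,15,0,0,0,0,0],[1,0,0,0,0,0,0]])

```text
t: 17.0
eef_pos: [0.4867, 0.0398, 0.1659]
ee_rot: [[-0.006, 0.078, -0.997], [0.0, -0.997, -0.078], [-1.0, -0.001, 0.006]]
force: [1.0, 0.4, -0.3]
grip_width: 0.18
```

Request:
step_arm(motion=[[1,0,0,0,0,0,0],[1,0,0,0,0,0,0]])

```text
t: 17.2
eef_pos: [0.4888, 0.04, 0.1691]
ee_rot: [[0.001, 0.078, -0.997], [-0.0, -0.997, -0.078], [-1.0, 0.0, -0.001]]
force: [-0.9, 0.6, -0.6]
grip_width: 0.177
```

Run:
```python
from h import *
c=cam("wrist"); save(c,"w13.png",(180,140,380,340),3);np.save("w13.npy",c,allow_pickle=True)
s=ctrl.read_state();print(s["eef_pos"],s["force"].round(2))
```

```text
[0.4888429  0.04003898 0.16923664] [ 0.1   0.72 -0.79]
```

View pics/w13.png

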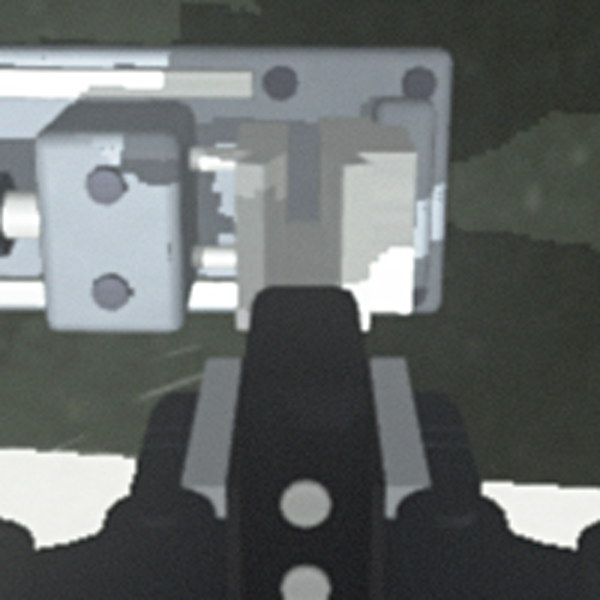

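Request:
step_arm(motion=[[1,0,-1,0,0,0,0],[1,10,0,0,0,0,0],[1,8,0,0,0,0,0],[1,5,0,0,0,0,0],[1,0,0,0,0,0,0],[1,0,0,0,0,0,0]])

```text
t: 17.85
eef_pos: [0.4882, 0.0413, 0.1454]
ee_rot: [[-0.0, 0.079, -0.997], [-0.0, -0.997, -0.079], [-1.0, 0.0, 0.0]]
force: [-0.1, 0.6, -0.8]
grip_width: 0.176
```

Request:
step_arm(motion=[[1,2.5,0,0,0,0,0],[1,2.5,0,0,0,0,0],[1,0,0,0,0,0,0]])

```text
t: 18.15
eef_pos: [0.4881, 0.0413, 0.1403]
ee_rot: [[-0.0, 0.079, -0.997], [-0.0, -0.997, -0.079], [-1.0, 0.0, 0.0]]
force: [-0.5, 0.7, -0.9]
grip_width: 0.176
```

Request:
step_arm(motion=[[1,1.5,0,0,0,0,0],[1,1.5,0,0,0,0,0],[1,0,0,0,0,0,0]])

```text
t: 18.45
eef_pos: [0.4882, 0.0413, 0.1374]
ee_rot: [[-0.0, 0.079, -0.997], [-0.0, -0.997, -0.079], [-1.0, 0.0, 0.0]]
force: [-0.2, -0.8, -0.2]
grip_width: 0.174
```

Request:
step_arm(motion=[[1,1.5,0,0,0,0,0],[1,1.5,0,0,0,0,0],[1,0,0,0,0,0,0]])

```text
t: 18.75
eef_pos: [0.4882, 0.0413, 0.1344]
ee_rot: [[-0.0, 0.079, -0.997], [-0.0, -0.997, -0.079], [-1.0, 0.0, 0.0]]
force: [0.4, -0.4, -1.1]
grip_width: 0.176
```

Request:
step_arm(motion=[[1,1.5,0,0,0,0,0],[1,1.5,0,0,0,0,0],[1,0,0,0,0,0,0]])

```text
t: 19.05
eef_pos: [0.4886, 0.0409, 0.1316]
ee_rot: [[0.001, 0.079, -0.997], [-0.001, -0.997, -0.079], [-1.0, 0.001, -0.001]]
force: [0.1, -3.9, 0.4]
grip_width: 0.174
```

The sprung jaw touches first (Fy −3.9 N). I ease the leaf slightly toward the rigid jaw.

Request:
step_arm(motion=[[1,0,0.4,0,0,0,0],[1,0,0,0,0,0,0]])

```text
t: 19.25
eef_pos: [0.4885, 0.0408, 0.1316]
ee_rot: [[0.001, 0.079, -0.997], [-0.0, -0.997, -0.079], [-1.0, 0.0, -0.001]]
force: [0.7, -2.6, -0.7]
grip_width: 0.181
```

Request:
step_arm(motion=[[1,1,0,0,0,0,0],[1,1,0,0,0,0,0],[1,0,0,0,0,0,0]])

```text
t: 19.55
eef_pos: [0.4884, 0.0408, 0.1296]
ee_rot: [[0.0, 0.079, -0.997], [-0.0, -0.997, -0.079], [-1.0, 0.0, -0.0]]
force: [1.7, -3.8, 0.4]
grip_width: 0.178
```

Request:
step_arm(motion=[[1,0,0.5,0,0,0,0],[1,0,0,0,0,0,0]])

```text
t: 19.75
eef_pos: [0.4884, 0.0406, 0.1296]
ee_rot: [[0.0, 0.079, -0.997], [0.0, -0.997, -0.079], [-1.0, -0.0, -0.0]]
force: [0.5, -1.9, 0.2]
grip_width: 0.179
```

Request:
step_arm(motion=[[1,1,0,0,0,0,0],[1,1,0,0,0,0,0],[1,0,0,0,0,0,0]])

```text
t: 20.05
eef_pos: [0.4883, 0.0406, 0.1275]
ee_rot: [[0.0, 0.079, -0.997], [0.0, -0.997, -0.079], [-1.0, -0.0, -0.0]]
force: [0.9, -1.0, 1.9]
grip_width: 0.174
```

Request:
step_arm(motion=[[1,1.5,0,0,0,0,0],[1,1.5,0,0,0,0,0],[1,0,0,0,0,0,0]])

```text
t: 20.35
eef_pos: [0.4884, 0.0406, 0.1245]
ee_rot: [[0.0, 0.079, -0.997], [0.0, -0.997, -0.079], [-1.0, -0.0, -0.0]]
force: [0.0, -0.6, 2.6]
grip_width: 0.175
```

Request:
step_arm(motion=[[1,1,0,0,0,0,0],[1,1,0,0,0,0,0],[1,0,0,0,0,0,0]])

```text
t: 20.65
eef_pos: [0.4885, 0.0406, 0.1226]
ee_rot: [[0.0, 0.079, -0.997], [0.0, -0.997, -0.079], [-1.0, -0.0, -0.0]]
force: [0.1, 0.3, 3.4]
grip_width: 0.176
```

Fy≈0 with about 4 N of drag means both jaws are gripping. I continue to depth.

Request:
step_arm(motion=[[1,1.5,0,0,0,0,0],[1,1.5,0,0,0,0,0],[1,0,0,0,0,0,0]])

```text
t: 20.95
eef_pos: [0.4885, 0.0406, 0.1197]
ee_rot: [[0.001, 0.078, -0.997], [0.0, -0.997, -0.078], [-1.0, -0.0, -0.001]]
force: [0.7, -0.5, 4.2]
grip_width: 0.177
```

Request:
step_arm(motion=[[1,1.5,0,0,0,0,0],[1,1.5,0,0,0,0,0],[1,1,0,0,0,0,0],[1,0,0,0,0,0,0]])

```text
t: 21.35
eef_pos: [0.4886, 0.0406, 0.1158]
ee_rot: [[0.001, 0.079, -0.997], [0.0, -0.997, -0.079], [-1.0, -0.0, -0.001]]
force: [1.3, 0.6, 5.6]
grip_width: 0.177
```

Run:
```python
from h import *
c=cam("wrist"); save(c,"w14.png",(180,140,380,340),3);np.save("w14.npy",c,allow_pickle=True)
for i in range(3):
  s=ctrl.read_state();print(s["eef_pos"],s["force"].round(2));cam("top")
t=cam("scene"); save(t,"s14.png",(200,200,330,340),5)
```

```text
[0.48860511 0.04056537 0.11576149] [1.78 1.44 4.68]
[0.48861907 0.0405842  0.11575963] [2.03 0.76 4.44]
[0.48859453 0.04056808 0.11575047] [ 0.41 -0.57  4.59]
```

View pics/w14.png

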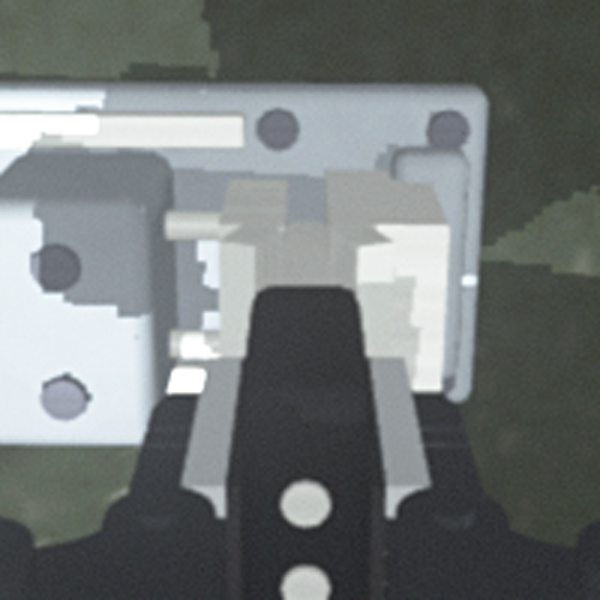

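View pics/s14.png

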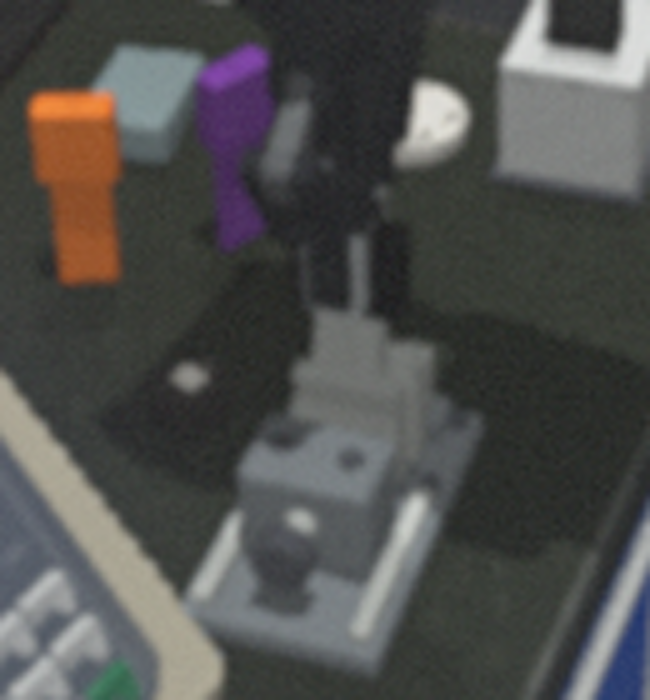

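The leaf is down about 20 mm (nose at 30 mm), with roughly 5.5 N holding it up. Before letting go I nudge 0.6 mm toward the rigid jaw to confirm it bears too.

Request:
step_arm(motion=[[1,0,0.6,0,0,0,0],[1,0,0,0,0,0,0],[1,0,0,0,0,0,0]])

```text
t: 21.9
eef_pos: [0.4886, 0.0404, 0.1158]
ee_rot: [[0.001, 0.078, -0.997], [0.001, -0.997, -0.078], [-1.0, -0.001, -0.001]]
force: [0.7, 1.8, 5.1]
grip_width: 0.174
```

Request:
step_arm(motion=[[1,0,-0.9,0,0,0,0],[1,0,0,0,0,0,0],[1,0,0,0,0,0,0]])

```text
t: 22.2
eef_pos: [0.4886, 0.0407, 0.1158]
ee_rot: [[0.001, 0.079, -0.997], [-0.0, -0.997, -0.079], [-1.0, 0.0, -0.001]]
force: [0.6, -1.5, 4.6]
grip_width: 0.18
```

It resists on both sides (Fy +1.8, then −1.5, with only 0.2–0.3 mm of motion), so leaf 2 binds. I re-centre and let go.

Request:
step_arm(motion=[[1,0,0.4,0,0,0,0],[1,0,0,0,0,0,0],[0.4,0,0,0,0,0,0],[0,0,0,0,0,0,0],[0,0,0,0,0,0,0],[0,0,0,0,0,0,0]])

```text
t: 22.8
eef_pos: [0.4881, 0.0404, 0.1153]
ee_rot: [[-0.001, 0.079, -0.997], [-0.0, -0.997, -0.079], [-1.0, -0.0, 0.001]]
force: [0.3, -0.1, 0.9]
grip_width: 0.496
```

Run:
```python
from h import *
c=cam("wrist"); save(c,"w15.png")
s=ctrl.read_state();print(s["eef_pos"],s["force"].round(2))
t=cam("scene"); save(t,"s15.png",(200,180,340,340),5)
```

```text
[0.48817402 0.04036542 0.11534979] [ 0.42 -0.07 -0.2 ]
```

View pics/w15.png

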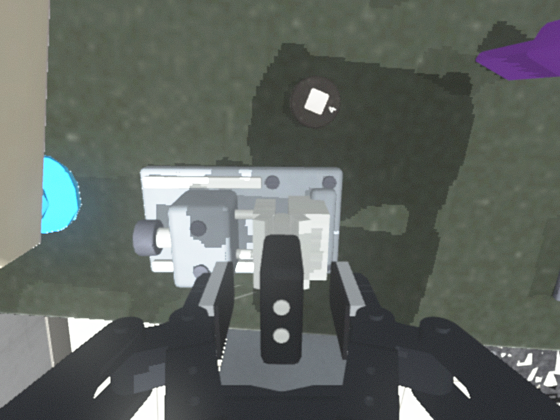

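View pics/s15.png

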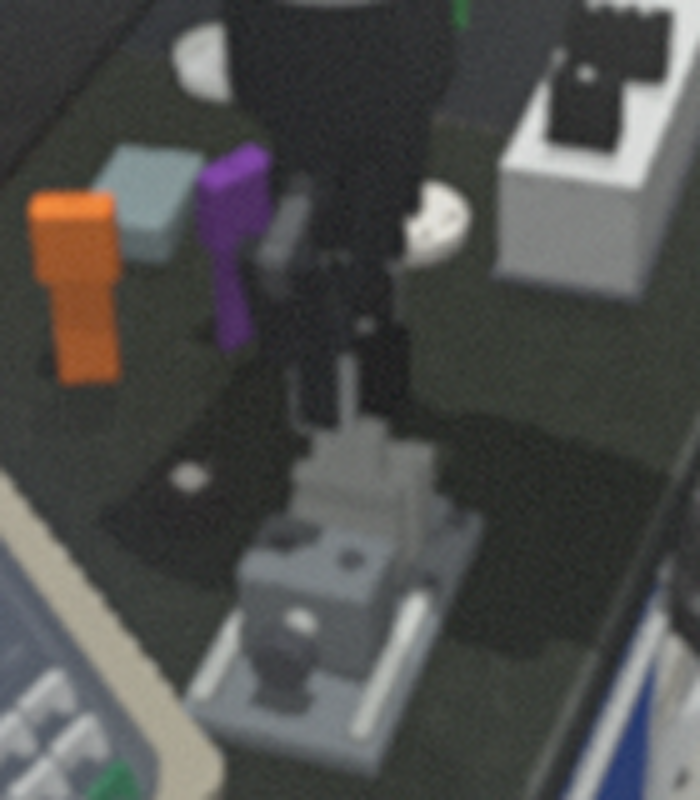

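Leaf 2 stands by itself in the jaws with its handle centred between the open fingers. I retreat straight up.

Request:
step_arm(motion=[[0,-10,0,0,0,0,0],[0,-25,0,0,0,0,0],[0,-35,0,0,0,0,0],[0,-40,0,0,0,0,0],[0,-20,0,0,0,0,0],[0,0,0,0,0,0,0],[0,0,0,0,0,0,0],[0,0,0,0,0,0,0]])

```text
t: 23.7
eef_pos: [0.4876, 0.0404, 0.2445]
ee_rot: [[-0.002, 0.079, -0.997], [0.0, -0.997, -0.079], [-1.0, -0.0, 0.002]]
force: [0.2, -1.0, -0.8]
grip_width: 0.497
```

Run:
```python
from h import *
c=cam("wrist"); save(c,"w16.png");np.save("w16.npy",c,allow_pickle=True)
s=ctrl.read_state();print(s["eef_pos"],s["force"].round(2))
t=cam("top"); save(t,"t16.png",(130,140,410,290),2.8)
t=cam("scene"); save(t,"s16.png",(200,150,350,340),3)
```

```text
[0.4876374  0.04040019 0.24437735] [-0.58  0.15 -0.1 ]
```

View pics/w16.png

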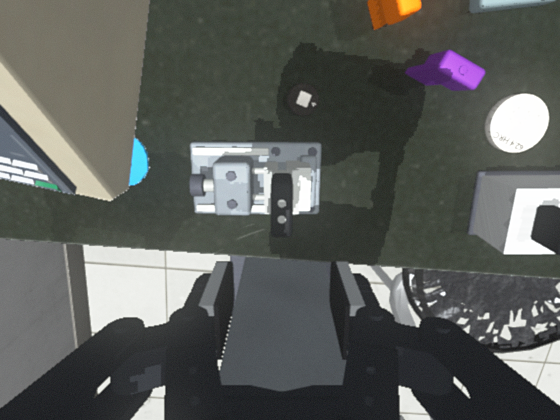

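View pics/s16.png

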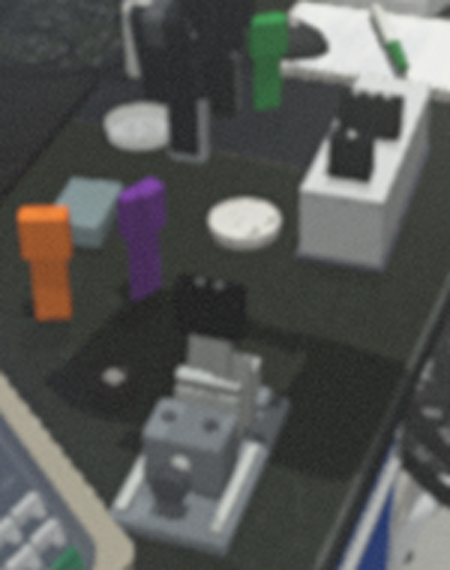

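View pics/t16.png

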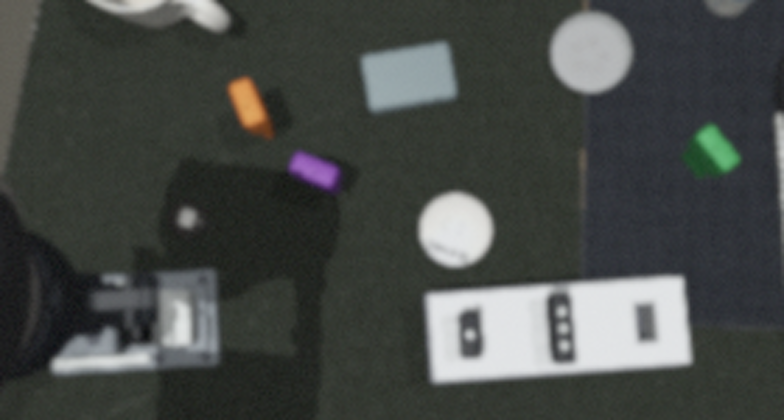

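Run:
```python
from h import *
c=np.load("w16.npy",allow_pickle=True).item(); s=np.load("scene0.npy",allow_pickle=True).item()
print(tri([(c,281.8,204),(s,265.8,244.8)]),tri([(c,281.8,219.3),(s,272.8,244.8)]))
```

```text
(array([0.49339836, 0.04170148, 0.11836493]), [[-0.6, -1.0], [0.4, -0.2]]) (array([0.4816084 , 0.04026651, 0.12016933]), [[0.1, 0.2], [-0.1, 0.0]])
```

The handle top measures about 0.119–0.120 m, against 0.121 m expected at 20 mm depth. It is upright and stable, so I hand the job in.

Run:
```python
from rig import ctrl
print(ctrl.close_job(), ctrl.read_state()["t"])
```

```text
the job is handed in; nothing more can be done
the job is handed in; nothing more can be done
```

Leaf 2 (8 mm) is the first that binds. It stands released between both jaws, and I handed the job in at about 24 s of the 72 s limit.

- **Leaf 1 (6 mm):** it slid 20 mm into the clamp with no measurable force, so it was loose. I stood it back in its slot.
- **Leaf 2 (8 mm):** it met about 5–6 N of drag going down, well under 25 N. It resisted sideways nudges toward both jaws. Its handle top measures about 0.119–0.120 m, which puts the nose about 21–22 mm deep.
- **Leaf 3 (10 mm):** not needed and not touched.

**Last checks:** after the arm withdrew, the pictures show leaf 2 upright in the clamp and leaves 1 and 3 standing in the rack. Nothing else looks moved.

**Weaker points:** one of the two stud measurements behind that height missed by up to 1 pixel. My camera estimates of the gap ran from about 7.5 to 8.0 mm, too close to leaf 2's 8 mm to decide by themselves. The verdict that it binds rests on the forces and on the leaf staying up after release.

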